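# Refit the photometer's lens cage

## Task

Refit the photometer's lens cage: first take the old amber filter out from between the cage's four rods and lay it flat on the cork pad, wholly on it. Then build the new stack between the rods, each piece flat on the one before: black spacer ring first, then the green lens blank, and the brass retaining ring last. Set every piece down rather than dropping it, leave the spare blue disc and the beaker where they are, and let go of everything at the end.

Things in the scene. Friction and masses are not known exactly. Their poses are not given: they have to be found in the camera images.
- cage: Fixed lens cage: aluminium plate 96 x 96 x 12 mm with 4 upright dark rods, 6 mm thick, at x, y = +-24 mm in its own axes, 56 mm high above the plate (top 8 mm tapered). Origin: centre of the underside, z up. 56 mm discs fit between the rods with 3 mm play and rest on the plate. Fingers pass in the 42 mm gaps between rods: close along the cage's own x or y axis. Yaw varies.
- pad: Square cork pad, 110 x 110 mm, 8 mm thick, fixed to the bench, no rim. Origin: centre of its underside, sides along its x and y. Its yaw varies.
- old_filter: Old amber (orange-brown) glass filter, solid disc 56 mm in diameter, 15 mm thick, about 90 g. At the start it lies in the cage, on the base plate. Origin: centre of its underside, z along its axis.
- spacer: Black plastic spacer ring, 56 mm outer and 40 mm inner diameter, 18 mm high, about 50 g, lying flat on the bench. Origin: centre of its underside, z along its axis.
- lens: Green glass lens blank, solid disc 56 mm in diameter, 15 mm thick, about 90 g, lying flat on the bench. Origin: centre of its underside, z along its axis.
- retainer: Brass retaining ring, 56 mm outer and 42 mm inner diameter, 15 mm high, about 110 g, lying flat on the bench. Origin: centre of its underside, z along its axis.
- spare: Spare blue glass disc, 56 mm in diameter, 15 mm thick, lying flat on the bench; not needed, to be left alone. Origin: centre of its underside.
- beaker: Empty glass beaker, 68 mm in diameter, 90 mm high, standing on the bench among the pieces; to be left alone. Origin: centre of its underside.

How it is judged:
On the way, in this order (a step that is already met when the one before it is completed fails the run):
1. The old amber filter lies flat and released on the cork pad (x of old_filter in the frame of pad between -0.027 and 0.027 m and y of old_filter in the frame of pad between -0.027 and 0.027 m and z of old_filter in the frame of pad between 0.005 and 0.011 m and contact force between old_filter and the fingers below 0.05 N and linear speed of old_filter below 0.03 m/s and angle between old_filter's own z axis and vertical below 0.12 rad), for 0.2 s.
2. The black spacer lies flat on the floor of the empty cage, released (horizontal distance between spacer and cage below 0.007 m and z of spacer in the frame of cage between 0.009 and 0.015 m and contact force between spacer and the fingers below 0.05 N and linear speed of spacer below 0.03 m/s and angle between spacer's own z axis and vertical below 0.12 rad), for 0.2 s.
3. The green lens blank lies flat on the spacer in the cage, released (horizontal distance between lens and cage below 0.007 m and z of lens in the frame of cage between 0.027 and 0.033 m and contact force between lens and the fingers below 0.05 N and linear speed of lens below 0.03 m/s and angle between lens's own z axis and vertical below 0.12 rad), for 0.2 s.
4. The brass retaining ring lies flat on the lens blank in the cage, released (horizontal distance between retainer and cage below 0.007 m and z of retainer in the frame of cage between 0.042 and 0.048 m and contact force between retainer and the fingers below 0.05 N and linear speed of retainer below 0.03 m/s and angle between retainer's own z axis and vertical below 0.12 rad), for 0.2 s.
At the end, for the whole second after the job is handed in: Amber filter flat on the cork pad, within 27 mm of its centre along each side; in the cage, bottom to top, black spacer, green lens, brass ring, each within 7 mm of the cage axis and 3 mm of its proper height, tilt under 0.12 rad; all released, at rest (all of step 1 and all of step 2 and all of step 3 and all of step 4); the robot touches nothing.
It fails at once if A piece is dropped (falls free by more than about 3 cm) ((linear speed of old_filter above 0.8 m/s and contact force between old_filter and the fingers below 0.05 N) or (linear speed of spacer above 0.8 m/s and contact force between spacer and the fingers below 0.05 N) or (linear speed of lens above 0.8 m/s and contact force between lens and the fingers below 0.05 N) or (linear speed of retainer above 0.8 m/s and contact force between retainer and the fingers below 0.05 N)).
It fails at once if The spare blue disc is moved by more than 15 mm (distance of spare from where it was at the start of the episode above 0.015 m).
It fails at once if The beaker is moved by more than 20 mm or knocked over (distance of beaker from where it was at the start of the episode above 0.02 m or angle between beaker's own z axis and vertical above 0.4 rad).
It also fails if it takes over 102 s, if anything falls off the work surface, if the arm or the gripper's body presses on something with over 40 N, if the wrist force passes 120 N, or if a joint passes its speed limit or range.

## Robot

A 6-joint arm with a two-finger parallel gripper is mounted at the origin on the work surface. World frame = base frame: x ahead of the robot, y to its left, z up, the work surface at z = 0. Lengths are in m, angles in rad, forces in N, time in s.
With the tool pointing down it reaches from about 0.275 to 0.825 m from the base axis. Payload 4.9 kg.
Tool frame: the origin (TCP) lies at the very end of the fingers, on their centre line; the grasp point (between the pads) lies 19 mm behind it; z points along the fingers, y is the line along which they close (so a half turn about z gives the same grasp; the last joint's range is limited). The gripper opens to 85 mm and grips with 20 to 120 N. Pads are 22 mm wide; open, the fingers measure 114 mm over their backs; the gripper's body (76 mm by 85 mm) begins 54 mm behind the grasp point. The pads swing forward as they close: fully open they stand 13 mm farther back than shut.
Start: joints at [-1.354, 0.326, -0.193, 1.052, 0, 1.437], TCP at [0.189, -0.517, 0.231] pointing down, gripper open.
Joint ranges: [-2.65, 2.65], [-0.97, 1.79], [-1.3, 1.35], [-1.93, 2.1], [-1.47, 1.37], [-3.14, 3.14]. Speed limits (rad/s): [2.57, 2.57, 3.14, 3.14, 3.14, 3.14].

## Interface

Orientations are given as [roll, pitch, yaw] about the fixed x, y, z axes, in that order (R = Rz(yaw) Ry(pitch) Rx(roll)).
In Python, from plant import r gives the robot as it stands.
- The arm moves only by the tool send_rows, never from a script. Its argument "deltas" is a list of rows, each a list of 4 numbers: the shift along the tool's x, y, z in units of 25 mm (1.0 is 25 mm), then the turn about the tool's z in rad. A call has exactly 10 rows; each row shifts and turns the commanded pose from where the row before left it, along the tool's axes as they then stand; what a row does not reach is not made up. A row lasts 1/12 s, in which the tool goes at most 41.7 mm and 7.16 degrees, less where a joint would pass 70% of its speed; a pose out of reach is approached as far as the arm can. A call is refused whole if a number of a shift passes 1 or a number of a turn 0.125, either way. A call with a gripper value outside its range is refused whole. "fingers" is the opening, from 0 (shut) to 1 (fully open), set as the call begins (left out, the last holds). The fingers move at their own pace and stop on an object; "newtons" is the grip in N (left out, the last holds). Time passes only in rows, so rows that do not move let the fingers close, or fill a call up. It gives the time, the measured TCP pose, the force, the opening and the grip force at its end, in the units of the state.
- r.read_state(): the state, without advancing time (a new reading comes with each control period).
- r.camera(name): name is "side" or "top"; returns a dict with "img" (384x512x3 uint8, red, green, blue), "depth" (384x512 float32, m along the optical axis (not along the pixel's ray), 0 where there is no reading), "mtx" (3x3 intrinsics, pixels), "R" (3x3) and "t" (3): a world point X has camera coordinates R X + t. Camera axes: x right, y down, z forward; pixel columns grow to the right and rows downward; lengths in m; the calibration is good to about 2 mm. A picture is of the moment at which its call begins.
- r.hand_in(): hands the job in; it is judged then, once.
Trained networks look in a picture, given as the dict that the camera call returned (one of the last four; its "shot" number tells which), for a name from the list of things; names that differ only in an ending like _2 or _b are one class to them, and where a whole thing is asked for, a point or a joint stands for the part that bears it (a point fixed in the world has none). Each returns a list of dicts, best first, with "p" (0 to 1); they miss things now and then, are a little off and sometimes report something else, mostly with a low value. They report only what shows in the picture. A call takes as long as a camera call.
- r.spot_in(name, picture): "xy" ([column, row] in pixels, amid what is visible of it).
- r.cut_out(name, picture): "pixels" (384x512 bool, what is visible of it) and "xy" ([column, row] in pixels, amid what is visible of it).
- r.place_of(name, picture): "xy" ([column, row] in pixels: a listed point, or the origin of a listed thing).
The state is a dict: "t": time; "joint_positions": joint angles; "joint_velocities": joint speeds; "tau": joint torques, N m; "ee_pos": TCP position; "tcp_rot": TCP orientation; "ft_force": force on the tool from outside, world axes, zero at the start; "torque": the same for the moment, N m; "opening": opening from 0.0 (shut) to 1.0 (fully open); "gripper_force": force on a finger pad.
Only numpy, scipy, OpenCV 4.12 (cv2) and the standard library are available. Lean on these libraries where they do the work, as an engineer would, in place of code of your own. Each camera call takes 0.05 s, during which the arm holds its last target. There are 200 camera calls.

## Working session

There is one attempt and no reset: what is moved stays moved. The work goes in short steps, Python scripts to look and compute and a tool call to move; the robot and the scene stay as the last step left them, time stands still between calls to the robot, and variables do not carry over. Pictures are saved under pics/ and viewed, at most 14 in all, crops included, and the job is handed in when it is done.

Besides the shell and the picture viewer there is one more tool, called after "Request:" as a command line: name --pt "numbers of a row" for each row, then --argument value for the rest. send_rows: Moves the arm, as the interface text tells. Its arguments: {"type":"object","properties":{"deltas":{"type":"array"},"fingers":{"type":"number"},"newtons":{"type":"number"}},"required":["deltas"]}

```bash
mkdir -p pics; cat > h.py <<'E'
import numpy as np, cv2
from plant import r
def world(c,m):
    v,u=np.nonzero(m&(c["depth"]>0)); z=c["depth"][v,u]
    P=np.c_[u,v,np.ones(len(u))]@np.linalg.inv(c["mtx"]).T*z[:,None]
    return (P-c["t"])@c["R"]
def save(c,n): cv2.imwrite("pics/"+n,cv2.cvtColor(c["img"],cv2.COLOR_RGB2BGR))
def st():
    s=r.read_state(); print({k:np.round(s[k],4).tolist() for k in("t","joint_positions","ee_pos","tcp_rot","ft_force","opening","gripper_force")})
def at_z(c,uv,z):
    d=np.linalg.inv(c["mtx"])@[uv[0],uv[1],1]; d=c["R"].T@d; o=-c["R"].T@c["t"]
    return o+d*(z-o[2])/d[2]
E
python3 - <<'E'
from h import *
st()
T=dict(cage=.012,pad=.008,old_filter=.027,spacer=.018,lens=.015,retainer=.015,spare=.015,beaker=.09)
for n in("top","side"):
    c=r.camera(n); save(c,n+"0.png")
    print(n,np.round(-c["R"].T@c["t"],3))
    for k,zt in T.items():
        o=r.cut_out(k,c)
        for q in o[:2]:
            w=world(c,q["pixels"])
            if len(w)<10: print(k,q["p"],"few");continue
            t=w[abs(w[:,2]-zt)<.005]
            if len(t)<5: print(k,round(q["p"],2),"no top",w.mean(0).round(4));continue
            (x,y),R=cv2.minEnclosingCircle(t[:,:2].astype(np.float32))
            rr=cv2.minAreaRect(t[:,:2].astype(np.float32))
            print(k,round(q["p"],2),np.round(q["xy"]),"n",len(t),"z",np.median(t[:,2]).round(4),"circ",round(x,4),round(y,4),round(R,4),"rect",np.round(rr[0],4),np.round(rr[1],3),round(rr[2],1))
E
```

```text
{'t': 0.0, 'joint_positions': [-1.3542, 0.3269, -0.1936, 1.052, 0.0, 1.4366], 'ee_pos': [0.1889, -0.5159, 0.2305], 'tcp_rot': [-3.1399, -0.0003, 0.3508], 'ft_force': [-0.3879, 0.5457, 0.1574], 'opening': 1.0076, 'gripper_force': 0.0}
top [0.436 0.011 0.996]
cage 0.61 [291. 216.] n 943 z 0.0115 circ 0.4661 -0.1302 0.064 rect [ 0.4648 -0.1303] [0.095 0.096] 23.5
pad 0.71 [173. 217.] n 1874 z 0.0075 circ 0.467 0.1887 0.0742 rect [0.4663 0.1893] [0.11  0.111] 67.0
old_filter 0.55 [298. 219.] n 376 z 0.0265 circ 0.4639 -0.1324 0.0279 rect [ 0.4637 -0.1319] [0.053 0.054] 45.8
spacer 0.74 [253. 176.] n 24 z 0.0173 circ 0.5654 -0.0075 0.0258 rect [ 0.5736 -0.0076] [0.034 0.049] 0.0
spacer 0.58 [ 97. 178.] n 140 z 0.0173 circ 0.5424 0.3768 0.0277 rect [0.5441 0.3752] [0.054 0.049] 64.3
lens 0.91 [175. 145.] n 351 z 0.0145 circ 0.6496 0.188 0.0279 rect [0.6488 0.1877] [0.052 0.055] 1.4
retainer 0.45 [297. 140.] n 118 z 0.0141 circ 0.6474 -0.1245 0.0274 rect [ 0.6476 -0.1243] [0.05  0.053] 45.3
spare 0.76 [394. 192.] n 362 z 0.0144 circ 0.5364 -0.3716 0.0282 rect [ 0.5359 -0.3715] [0.054 0.054]
[... 427 characters left out ...]
875] [0.111 0.109] 66.8
old_filter 0.5 [298. 157.] n 188 z 0.0258 circ 0.466 -0.128 0.0317 rect [ 0.464  -0.1324] [0.051 0.054] 21.1
spacer 0.81 [245. 326.] n 370 z 0.017 circ 0.5409 0.3757 0.0284 rect [0.5414 0.3763] [0.054 0.055] 52.8
lens 0.56 [204. 244.] n 416 z 0.014 circ 0.6496 0.1859 0.0281 rect [0.65   0.1858] [0.053 0.055] 12.0
retainer 0.76 [230. 151.] n 113 z 0.0131 circ 0.6471 -0.1272 0.03 rect [ 0.6474 -0.1271] [0.053 0.055] 45.7
spare 0.62 [280. 107.] n 133 z 0.0136 circ 0.5358 -0.3727 0.0294 rect [ 0.5344 -0.3721] [0.052 0.053] 5.9
beaker 0.6 [254. 174.] n 112 z 0.0881 circ 0.5641 -0.0089 0.0344 rect [ 0.5634 -0.0088] [0.063 0.068] 8.5
beaker 0.31 no top [0.6495 0.1884 0.0118]
```

View pics/top0.png

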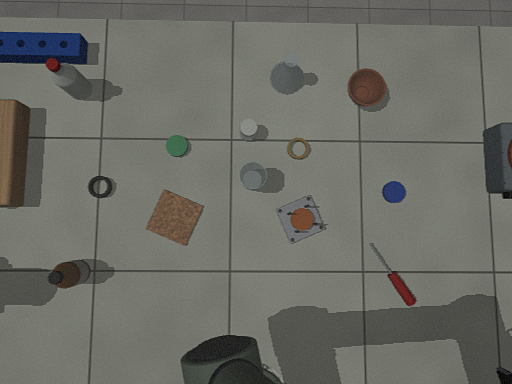

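View pics/side0.png

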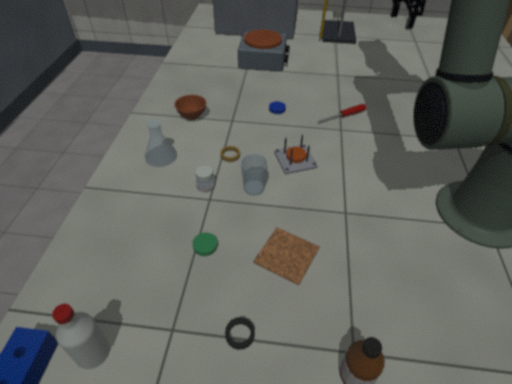

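The top view has the amber filter in the cage at (302,219) and the pad at (175,217). The spacer is at (100,186), the lens at (177,146), the brass ring at (298,148), the spare at (394,192) and the beaker at (254,177). The side view agrees. Next I'll refine the cage pose from the rods.

```bash
cat >> h.py <<'E'
def go(x,y,z,yaw=None):
    "deltas (tool units of 25 mm, rad) from measured pose to target, tool down"
    s=r.read_state(); p=np.array(s["ee_pos"]); a=s["tcp_rot"][2]
    if yaw is None: yaw=a
    d=np.array([x,y,z])-p; c,n=np.cos(a),np.sin(a)
    print("t",round(s["t"],2),"tool units",np.round([(c*d[0]+n*d[1])/.025,(n*d[0]-c*d[1])/.025,-d[2]/.025],3),"turn",np.round(-(yaw-a),3))
E
python3 - <<'E'
from h import *
for n in("top","side"):
    c=r.camera(n); w=world(c,c["depth"]>0)
    m=(np.hypot(w[:,0]-.4647,w[:,1]+.1307)<.055)&(w[:,2]>.035)&(w[:,2]<.075)
    q=w[m]; ang=np.degrees(np.arctan2(q[:,1]+.1307,q[:,0]-.4647))
    med=[]
    for k in range(4):
        i=abs((ang-(23.5+45+90*k)+180)%360-180)<35
        if i.sum(): med.append(np.median(q[i],0)); print(n,i.sum(),med[-1].round(4), np.ptp(q[i],0).round(3))
    print(np.mean(med,0).round(4))
go(.4647,-.1307,.23,1.98)
E
```

```text
top 7 [ 0.4766 -0.0977  0.0613] [0.005 0.004 0.024]
top 7 [ 0.4337 -0.1163  0.0609] [0.002 0.003 0.033]
top 8 [ 0.4521 -0.1599  0.0571] [0.003 0.002 0.029]
top 8 [ 0.4958 -0.1411  0.06  ] [0.005 0.004 0.031]
[ 0.4645 -0.1288  0.0598]
side 23 [ 0.4765 -0.0994  0.0501] [0.006 0.007 0.029]
side 21 [ 0.4325 -0.1193  0.0518] [0.006 0.005 0.03 ]
side 19 [ 0.4516 -0.1617  0.0507] [0.005 0.007 0.03 ]
side 19 [ 0.4955 -0.1432  0.0538] [0.006 0.008 0.025]
[ 0.464  -0.1309  0.0516]
t 1.0 tool units [ 15.66  -10.704   0.051] turn -1.629
```

Request:
send_rows --pt "0 0 0 -0.125" --pt "0 0 0 -0.125" --pt "0 0 0 -0.125" --pt "0 0 0 -0.125" --pt "0 0 0 -0.125" --pt "0 0 0 -0.125" --pt "0 0 0 -0.125" --pt "0 0 0 -0.125" --pt "0 0 0 -0.125" --pt "0 0 0 -0.125"

```text
t: 1.83
ee_pos: [0.189, -0.5165, 0.2313]
tcp_rot: [-3.142, 0.0, 1.607]
ft_force: [-0.2, 1.0, -0.2]
opening: 1.005
gripper_force: 0.0
```

Request:
send_rows --pt "0 0 0 -0.125" --pt "0 0 0 -0.125" --pt "0 0 0 -0.123" --pt "0.6 1 0 0" --pt "0.6 1 0 0" --pt "0.6 1 0 0" --pt "0.6 1 0 0" --pt "0.6 1 0 0" --pt "0.6 1 0 0" --pt "0.6 1 0 0"

```text
t: 2.67
ee_pos: [0.3095, -0.3501, 0.2314]
tcp_rot: [3.141, 0.0, 1.974]
ft_force: [0.6, -0.8, 0.3]
opening: 1.0
gripper_force: 0.0
```

Request:
send_rows --pt "0.6 1 0.2 0" --pt "0.6 1 0.2 0" --pt "0.6 1 0.2 0" --pt "0.6 1 0.2 0" --pt "0.6 1 0.2 0" --pt "0.6 1 0.2 0" --pt "0.6 1 0.2 0" --pt "0.6 1 0.2 0" --pt "0.6 1 0.2 0" --pt "0 0 0 0"

```text
t: 3.5
ee_pos: [0.4646, -0.1353, 0.1856]
tcp_rot: [3.14, -0.002, 1.979]
ft_force: [-0.1, -0.7, -0.3]
opening: 0.997
gripper_force: 0.0
```

```bash
python3 -c "
from h import *
go(.4643,-.1308,.015,1.979);st()"
```

```text
t 3.5 tool units [0.17  0.059 6.824] turn 0.0
{'t': 3.5, 'joint_positions': [-0.4373, 0.2436, -0.4317, 0.8958, 0.002, 0.7251], 'ee_pos': [0.4646, -0.1353, 0.1856], 'tcp_rot': [3.1403, -0.0016, 1.9792], 'ft_force': [-0.0872, -0.6503, -0.2708], 'opening': 0.9968, 'gripper_force': 0.0}
```

Request:
send_rows --pt "0.17 0.06 0.8 0" --pt "0 0 0.8 0" --pt "0 0 0.8 0" --pt "0 0 0.8 0" --pt "0 0 0.8 0" --pt "0 0 0.8 0" --pt "0 0 0.6 0" --pt "0 0 0.4 0" --pt "0 0 0.2 0" --pt "0 0 0 0"

```text
t: 4.33
ee_pos: [0.462, -0.1344, 0.0356]
tcp_rot: [-3.141, -0.001, 1.973]
ft_force: [-0.1, 0.4, 1.0]
opening: 1.0
gripper_force: 0.0
```

```bash
python3 -c "
from h import *
go(.4643,-.1308,.015,1.979);st()
c=r.camera('side');cv2.imwrite('pics/s1.png',cv2.resize(c['img'][90:220,210:380,::-1],None,fx=4,fy=4))"
```

```text
t 4.33 tool units [0.097 0.142 0.824] turn -0.006
{'t': 4.3333, 'joint_positions': [-0.4366, 0.4381, -0.6136, 0.5206, -0.0001, 0.7315], 'ee_pos': [0.462, -0.1344, 0.0356], 'tcp_rot': [-3.1405, -0.001, 1.9734], 'ft_force': [-0.1301, 0.4228, 1.0002], 'opening': 1.0001, 'gripper_force': 0.0}
```

View pics/s1.png

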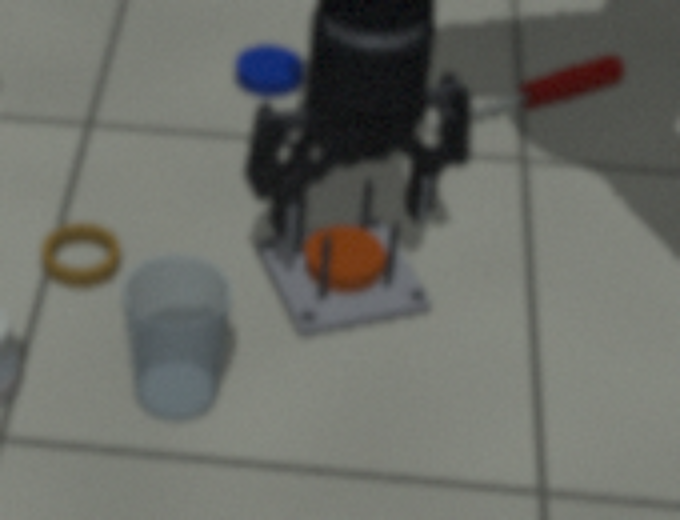

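The crop shows the fingers straddling the cage in the rod gaps, either side of the amber disc at (345,255). I'll go down and grip.

Request:
send_rows --pt "0.1 0.14 0.3 0" --pt "0 0 0.3 0" --pt "0 0 0.22 0" --pt "0 0 0 0" --pt "0 0 0 0" --pt "0 0 0 0" --pt "0 0 0 0" --pt "0 0 0 0" --pt "0 0 0 0" --pt "0 0 0 0"

```text
t: 5.22
ee_pos: [0.4649, -0.1308, 0.0159]
tcp_rot: [3.141, 0.0, 1.974]
ft_force: [1.0, -0.4, 0.3]
opening: 0.999
gripper_force: 0.0
```

Request:
send_rows --pt "0 0 0 0" --pt "0 0 0 0" --pt "0 0 0 0" --pt "0 0 0 0" --pt "0 0 0 0" --pt "0 0 0 0" --pt "0 0 0 0" --pt "0 0 0 0" --pt "0 0 0 0" --pt "0 0 0 0" --fingers 0 --newtons 30

```text
t: 6.05
ee_pos: [0.4648, -0.1308, 0.0161]
tcp_rot: [-3.141, 0.0, 1.974]
ft_force: [-2.0, 0.5, 5.6]
opening: 0.625
gripper_force: 30.6
```

```bash
python3 -c "
from h import *
go(.4643,-.1308,.16,1.979);st()"
```

```text
t 6.05 tool units [ 0.006 -0.017 -5.755] turn -0.005
{'t': 6.05, 'joint_positions': [-0.4271, 0.4724, -0.626, 0.4723, -0.0003, 0.7407], 'ee_pos': [0.4648, -0.1308, 0.0161], 'tcp_rot': [-3.1414, 0.0003, 1.9738], 'ft_force': [-1.9609, 0.513, 5.6208], 'opening': 0.625, 'gripper_force': 30.6477}
```

Request:
send_rows --pt "0 0 -0.2 0" --pt "0 0 -0.4 0" --pt "0 0 -0.6 0" --pt "0 0 -0.8 0" --pt "0 0 -0.8 0" --pt "0 0 -0.8 0" --pt "0 0 -0.8 0" --pt "0 0 -0.8 0" --pt "0 0 -0.6 0" --pt "0 0 0 0"

```text
t: 6.88
ee_pos: [0.4668, -0.1315, 0.1644]
tcp_rot: [3.137, 0.004, 1.974]
ft_force: [0.8, -1.1, -0.9]
opening: 0.624
gripper_force: 31.8
```

```bash
python3 -c "
from h import *
go(.466,.1885,.15,1.979);st()
c=r.camera('side')
q=r.cut_out('old_filter',c)
for o in q[:2]:
  w=world(c,o['pixels']);print(o['p'],w.mean(0).round(4),w.min(0).round(3),w.max(0).round(3))
cv2.imwrite('pics/s2.png',cv2.resize(c['img'][60:220,210:380,::-1],None,fx=3,fy=3))"
```

```text
t 6.88 tool units [11.788  4.991  0.575] turn -0.005
{'t': 6.8833, 'joint_positions': [-0.4271, 0.2626, -0.4665, 0.8357, 0.0001, 0.7406], 'ee_pos': [0.4668, -0.1315, 0.1644], 'tcp_rot': [3.1375, 0.0043, 1.9739], 'ft_force': [0.7997, -1.1363, -0.9406], 'opening': 0.6239, 'gripper_force': 31.8463}
0.59 [ 0.466 -0.126  0.172] [ 0.443 -0.161  0.16 ] [ 0.486 -0.105  0.177]
```

View pics/s2.png

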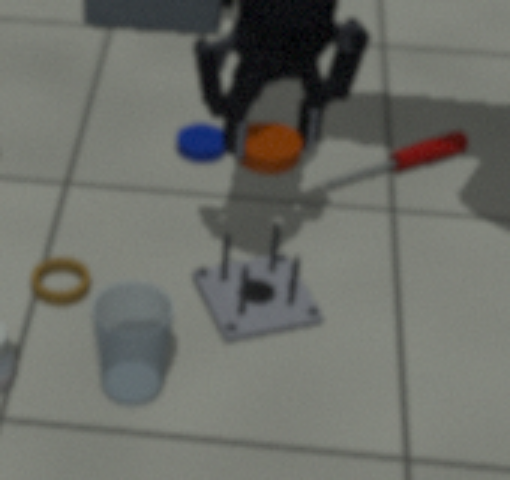

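The amber disc is held level at (272,148) and the cage is empty. I'll carry it to the pad.

Request:
send_rows --pt "0.5 0.2 0 0" --pt "1 0.42 0 0" --pt "1 0.42 0 0" --pt "1 0.42 0 0" --pt "1 0.42 0 0" --pt "1 0.42 0 0" --pt "1 0.42 0 0" --pt "1 0.42 0 0" --pt "1 0.42 0 0" --pt "1 0.42 0 0"

```text
t: 7.82
ee_pos: [0.4619, 0.128, 0.1593]
tcp_rot: [-3.139, -0.001, 1.974]
ft_force: [1.5, -0.8, -1.3]
opening: 0.624
gripper_force: 31.8
```

Request:
send_rows --pt "1 0.42 0 0" --pt "0.8 0.35 0.2 0" --pt "0.5 0.2 0.4 0" --pt "0 0 0.7 0" --pt "0 0 0.8 0" --pt "0 0 0.8 0" --pt "0 0 0.8 0" --pt "0 0 0.6 0" --pt "0 0 0.4 0" --pt "0 0 0.2 0"

```text
t: 8.65
ee_pos: [0.461, 0.1887, 0.0359]
tcp_rot: [-3.137, -0.001, 1.974]
ft_force: [0.3, 0.2, -0.6]
opening: 0.621
gripper_force: 31.8
```

```bash
python3 -c "
from h import *
go(.466,.1885,.0125,1.979);st()"
```

```text
t 8.65 tool units [-0.087  0.182  0.938] turn -0.005
{'t': 8.65, 'joint_positions': [0.2403, 0.4627, -0.5666, 0.5457, 0.0, 1.4081], 'ee_pos': [0.461, 0.1887, 0.0359], 'tcp_rot': [-3.1374, -0.0007, 1.9738], 'ft_force': [0.2728, 0.2493, -0.6396], 'opening': 0.6212, 'gripper_force': 31.8286}
```

Request:
send_rows --pt "-0.05 0.1 0.25 0" --pt "0 0 0.2 0" --pt "0 0 0.1 0" --pt "0 0 0 0" --pt "0 0 0 0" --pt "0 0 0 0" --pt "0 0 0 0" --pt "0 0 0 0" --pt "0 0 0 0" --pt "0 0 0 0"

```text
t: 9.48
ee_pos: [0.4659, 0.1891, 0.0247]
tcp_rot: [3.141, 0.0, 1.974]
ft_force: [-0.7, 0.3, -1.2]
opening: 0.621
gripper_force: 31.8
```

```bash
python3 -c "
from h import *
go(.466,.1885,.0125,1.979);st()"
```

```text
t 9.48 tool units [-0.023 -0.004  0.488] turn -0.005
{'t': 9.4833, 'joint_positions': [0.2386, 0.4846, -0.5681, 0.5178, 0.0, 1.4064], 'ee_pos': [0.4659, 0.1891, 0.0247], 'tcp_rot': [3.1412, 0.0, 1.9738], 'ft_force': [-0.7163, 0.2815, -1.1643], 'opening': 0.6205, 'gripper_force': 31.8291}
```

Request:
send_rows --pt "0 0 0.2 0" --pt "0 0 0.15 0" --pt "0 0 0.08 0" --pt "0 0 0.05 0" --pt "0 0 0 0" --pt "0 0 0 0" --pt "0 0 0 0" --pt "0 0 0 0" --pt "0 0 0 0" --pt "0 0 0 0"

```text
t: 10.32
ee_pos: [0.4658, 0.189, 0.0125]
tcp_rot: [3.142, 0.0, 1.974]
ft_force: [0.6, 0.4, -0.7]
opening: 0.626
gripper_force: 31.8
```

Request:
send_rows --pt "0 0 0 0" --pt "0 0 0 0" --pt "0 0 0 0" --pt "0 0 0 0" --pt "0 0 0 0" --pt "0 0 0 0" --pt "0 0 -0.3 0" --pt "0 0 -0.5 0" --pt "0 0 -1 0" --pt "0 0 -1 0" --fingers 1

```text
t: 11.15
ee_pos: [0.4647, 0.1888, 0.0831]
tcp_rot: [-3.139, -0.0, 1.974]
ft_force: [0.8, 0.5, 0.7]
opening: 1.004
gripper_force: 0.0
```

```bash
python3 -c "
from h import *
for n in ('top','side'):
  c=r.camera(n)
  for k,zt in(('old_filter',.023),('spacer',.018)):
   for o in r.cut_out(k,c)[:1]:
    w=world(c,o['pixels']);w=w[abs(w[:,2]-zt)<.005];print(n,k,o['p'],len(w),w.mean(0).round(4),cv2.minEnclosingCircle(w[:,:2].astype(np.float32)),((w[:,:2].max(0)+w[:,:2].min(0))/2).round(4))
go(.5415,.376,.006);st()
save(c,'s3.png')"
```

```text
top old_filter 0.49 213 [0.4683 0.1769 0.0222] ((0.46777382493019104, 0.1852329820394516), 0.02682718262076378) [0.4678 0.1758]
top spacer 0.4 275 [ 0.5352 -0.3723  0.015 ] ((0.5357868075370789, -0.37191838026046753), 0.02796868421137333) [ 0.5346 -0.3722]
side old_filter 0.7 446 [0.4667 0.1879 0.0219] ((0.4665703773498535, 0.18607699871063232), 0.0285930335521698) [0.467  0.1859]
side spacer 0.96 370 [0.541  0.3773 0.0169] ((0.541053831577301, 0.37594538927078247), 0.027968257665634155) [0.5413 0.3759]
t 11.45 tool units [5.687 5.748 3.042] turn -0.0
{'t': 11.45, 'joint_positions': [0.2386, 0.3975, -0.5177, 0.6567, -0.0, 1.4064], 'ee_pos': [0.4651, 0.1889, 0.0821], 'tcp_rot': [-3.1405, -0.0002, 1.9738], 'ft_force': [-0.7684, 0.9049, -0.6268], 'opening': 0.9998, 'gripper_force': 0.0}
```

View pics/s3.png

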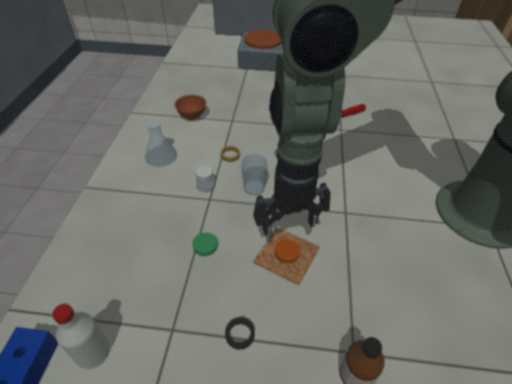

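The filter lies in the middle of the pad at (287,249). Next is the spacer at (239,333).

Request:
send_rows --pt "0.5 0.5 0 0" --pt "0.8 0.8 0 0" --pt "1 1 0 0" --pt "1 1 0 0" --pt "1 1 0 0" --pt "0.9 0.9 0 0" --pt "0.4 0.45 0 0" --pt "0.09 0.1 0.6 0" --pt "0 0 0.7 0" --pt "0 0 0.5 0"

```text
t: 12.28
ee_pos: [0.5407, 0.376, 0.0346]
tcp_rot: [-3.138, 0.0, 1.975]
ft_force: [-0.3, -0.3, 0.3]
opening: 0.998
gripper_force: 0.0
```

Request:
send_rows --pt "0 0 0.3 0" --pt "0 0 0 0" --pt "0 0 0 0" --pt "0 0 0 0" --pt "0 0 0 0" --pt "0 0 0 0" --pt "0 0 0 0" --pt "0 0 0 0" --pt "0 0 0 0" --pt "0 0 0 0"

```text
t: 13.12
ee_pos: [0.5422, 0.3763, 0.0302]
tcp_rot: [3.141, -0.0, 1.974]
ft_force: [0.2, -0.1, -0.2]
opening: 1.0
gripper_force: 0.0
```

```bash
python3 -c "
from h import *
go(.5412,.376,.006,1.979)"
```

```text
t 13.12 tool units [ 0.006 -0.043  0.968] turn -0.005
```

Request:
send_rows --pt "0 -0.04 0.3 0" --pt "0 0 0.3 0" --pt "0 0 0.25 0" --pt "0 0 0.1 0" --pt "0 0 0 0" --pt "0 0 0 0" --pt "0 0 0 0" --pt "0 0 0 0" --pt "0 0 0 0" --pt "0 0 0 0"

```text
t: 13.95
ee_pos: [0.5415, 0.376, 0.0066]
tcp_rot: [3.141, -0.0, 1.974]
ft_force: [0.1, -0.7, 1.3]
opening: 0.994
gripper_force: 0.0
```

Request:
send_rows --pt "0 0 0 0" --pt "0 0 0 0" --pt "0 0 0 0" --pt "0 0 0 0" --pt "0 0 0 0" --pt "0 0 0 0" --pt "0 0 0 0" --pt "0 0 0 0" --pt "0 0 0 0" --pt "0 0 0 0" --fingers 0 --newtons 30

```text
t: 14.78
ee_pos: [0.5414, 0.376, 0.0069]
tcp_rot: [3.141, -0.0, 1.974]
ft_force: [-0.9, -0.1, 5.4]
opening: 0.633
gripper_force: 31.2
```

```bash
python3 -c "
from h import *
go(.4643,-.1308,.15,1.979);st()"
```

```text
t 14.78 tool units [-17.437 -10.786  -5.724] turn -0.005
{'t': 14.7833, 'joint_positions': [0.4951, 0.7305, -0.1325, 0.7073, -0.0, 1.6629], 'ee_pos': [0.5414, 0.376, 0.0069], 'tcp_rot': [3.1411, -0.0, 1.9738], 'ft_force': [-0.8744, -0.0897, 5.375], 'opening': 0.6328, 'gripper_force': 31.1677}
```

Request:
send_rows --pt "0 0 -0.2 0" --pt "0 0 -0.4 0" --pt "0 0 -0.6 0" --pt "0 0 -0.8 0" --pt "0 0 -0.9 0" --pt "0 0 -0.9 0" --pt "-0.4 -0.25 -0.9 0" --pt "-0.8 -0.5 -0.7 0" --pt "-1 -0.62 -0.4 0" --pt "-1 -0.62 0 0"

```text
t: 15.62
ee_pos: [0.5284, 0.283, 0.1548]
tcp_rot: [3.136, 0.0, 1.975]
ft_force: [-0.2, 0.3, -1.3]
opening: 0.636
gripper_force: 31.8
```

Request:
send_rows --pt "-1 -0.62 0 0" --pt "-1 -0.62 0 0" --pt "-1 -0.62 0 0" --pt "-1 -0.62 0 0" --pt "-1 -0.62 0 0" --pt "-1 -0.62 0 0" --pt "-1 -0.62 0 0" --pt "-1 -0.62 0 0" --pt "-1 -0.62 0 0" --pt "-1 -0.62 0 0"

```text
t: 16.45
ee_pos: [0.4822, -0.0093, 0.152]
tcp_rot: [3.141, 0.001, 1.974]
ft_force: [0.2, 0.1, -0.6]
opening: 0.638
gripper_force: 31.8
```

Request:
send_rows --pt "-1 -0.62 0 0" --pt "-1 -0.62 0 0" --pt "-1 -0.6 0 0" --pt "-0.8 -0.5 0 0" --pt "-0.4 -0.28 0 0" --pt "0 0 0 0" --pt "0 0 0 0" --pt "0 0 0 0" --pt "0 0 0 0" --pt "0 0 0 0"

```text
t: 17.28
ee_pos: [0.4634, -0.1294, 0.1514]
tcp_rot: [3.142, -0.0, 1.975]
ft_force: [0.1, -0.2, -0.6]
opening: 0.635
gripper_force: 31.8
```

```bash
python3 -c "
from h import *
go(.4643,-.1308,.0195,1.979);st()
for n in ('top','side'):
  c=r.camera(n)
  for o in r.cut_out('spacer',c)[:2]:
   w=world(c,o['pixels']);print(n,o['p'],len(w),w.mean(0).round(4),w.min(0).round(3),w.max(0).round(3))
cv2.imwrite('pics/s4.png',cv2.resize(c['img'][60:220,210:380,::-1],None,fx=3,fy=3))"
```

```text
t 17.28 tool units [-0.067  0.011  5.275] turn -0.004
{'t': 17.2833, 'joint_positions': [-0.426, 0.2746, -0.4879, 0.8083, 0.0002, 0.7403], 'ee_pos': [0.4634, -0.1294, 0.1514], 'tcp_rot': [3.1415, -0.0002, 1.9753], 'ft_force': [0.13, -0.2294, -0.6497], 'opening': 0.6353, 'gripper_force': 31.7752}
top 0.44 72 [ 0.4571 -0.1052  0.1609] [ 0.438 -0.119  0.01 ] [ 0.477 -0.092  0.287]
side 0.77 301 [ 0.4603 -0.1446  0.1421] [ 0.436 -0.404 -0.005] [ 0.485 -0.101  0.164]
```

View pics/s4.png

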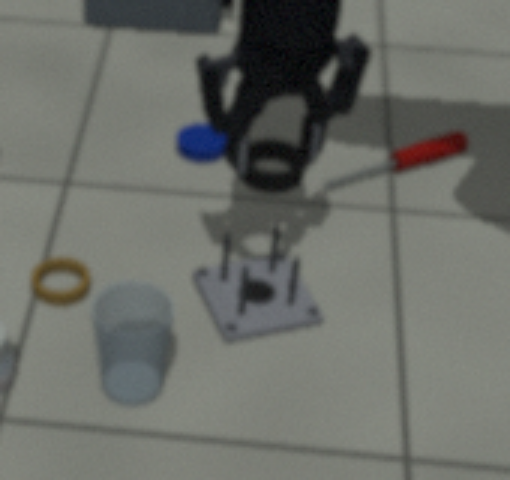

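The spacer is held level above the cage, at (272,165) in the crop. Going down to just above the rods.

Request:
send_rows --pt "-0.07 0.01 0.4 0" --pt "0 0 0.7 0" --pt "0 0 0.7 0" --pt "0 0 0.6 0" --pt "0 0 0.4 0" --pt "0 0 0.05 0" --pt "0 0 0 0" --pt "0 0 0 0" --pt "0 0 0 0" --pt "0 0 0 0"

```text
t: 18.32
ee_pos: [0.4648, -0.1321, 0.0807]
tcp_rot: [3.141, 0.001, 1.974]
ft_force: [-0.1, -0.8, -0.4]
opening: 0.64
gripper_force: 31.8
```

```bash
python3 -c "
from h import *
go(.4643,-.1308,.0187,1.979)
c=r.camera('side')
o=r.cut_out('spacer',c)[0]
w=world(c,o['pixels']);t=w[w[:,2]>w[:,2].max()-.04]
z=np.median(np.sort(t[:,2])[-60:]);t=t[abs(t[:,2]-z)<.004]
print(o['p'],z,len(t),cv2.minEnclosingCircle(t[:,:2].astype(np.float32)))"
```

```text
t 18.32 tool units [5.50e-02 2.00e-03 2.48e+00] turn -0.005
0.63 0.0908030149199063 95 ((0.46486032009124756, -0.1304716020822525), 0.02723183110356331)
```

Request:
send_rows --pt "0.04 0 0.1 0" --pt "0 0 0.15 0" --pt "0 0 0.15 0" --pt "0 0 0.15 0" --pt "0 0 0.15 0" --pt "0 0 0.15 0" --pt "0 0 0.15 0" --pt "0 0 0 0" --pt "0 0 0 0" --pt "0 0 0 0"

```text
t: 19.25
ee_pos: [0.4638, -0.1309, 0.055]
tcp_rot: [-3.142, 0.0, 1.974]
ft_force: [-0.0, -0.2, -0.4]
opening: 0.633
gripper_force: 31.8
```

```bash
python3 -c "
from h import *
go(.4643,-.1308,.0187,1.979);st()"
```

```text
t 19.25 tool units [-0.004  0.019  1.454] turn -0.005
{'t': 19.25, 'joint_positions': [-0.4283, 0.4069, -0.5962, 0.5676, -0.0, 0.7394], 'ee_pos': [0.4638, -0.1309, 0.055], 'tcp_rot': [-3.1416, 0.0, 1.9738], 'ft_force': [-0.0175, -0.1553, -0.4161], 'opening': 0.6335, 'gripper_force': 31.8237}
```

Free of contact between the rods. Lowering to the plate.

Request:
send_rows --pt "0 0 0.25 0" --pt "0 0 0.3 0" --pt "0 0 0.3 0" --pt "0 0 0.25 0" --pt "0 0 0.15 0" --pt "0 0 0.1 0" --pt "0 0 0.08 0" --pt "0 0 0 0" --pt "0 0 0 0" --pt "0 0 0 0"

```text
t: 20.08
ee_pos: [0.464, -0.1309, 0.0194]
tcp_rot: [3.141, 0.0, 1.974]
ft_force: [-0.2, -0.0, -1.1]
opening: 0.635
gripper_force: 31.8
```

```bash
python3 -c "
from h import *
go(.4643,-.1308,.0187,1.979);st()"
```

```text
t 20.08 tool units [-0.     0.014  0.027] turn -0.005
{'t': 20.0833, 'joint_positions': [-0.4283, 0.4657, -0.6258, 0.4789, 0.0, 0.7395], 'ee_pos': [0.464, -0.1309, 0.0194], 'tcp_rot': [3.1413, 0.0003, 1.9738], 'ft_force': [-0.1909, -0.0456, -1.0513], 'opening': 0.635, 'gripper_force': 31.8247}
```

Request:
send_rows --pt "0 0 0 0" --pt "0 0 0 0" --pt "0 0 0 0" --pt "0 0 0 0" --pt "0 0 0 0" --pt "0 0 0 0" --pt "0 0 -0.3 0" --pt "0 0 -0.6 0" --pt "0 0 -1 0" --pt "0 0 -1 0" --fingers 1

```text
t: 20.92
ee_pos: [0.463, -0.1305, 0.0925]
tcp_rot: [-3.14, -0.001, 1.974]
ft_force: [1.0, -1.0, -0.4]
opening: 1.0
gripper_force: 0.0
```

Request:
send_rows --pt "0 0 -1 0" --pt "0 0 -0.8 0" --pt "0.5 0.5 -0.6 0" --pt "1 1 0 0" --pt "1 1 0 0" --pt "1 1 0 0" --pt "1 1 0 0" --pt "1 1 0 0" --pt "1 1 0 0" --pt "1 1 0 0"

```text
t: 21.75
ee_pos: [0.563, 0.1169, 0.1525]
tcp_rot: [3.141, 0.0, 1.974]
ft_force: [-0.0, -0.3, 0.8]
opening: 1.0
gripper_force: 0.0
```

```bash
python3 -c "
from h import *
go(.6497,.187,.15,1.979)
for n in ('top','side'):
  c=r.camera(n)
  for o in r.cut_out('spacer',c)[:2]:
   w=world(c,o['pixels']);w=w[abs(w[:,2]-.03)<.005]
   if len(w)>5: print(n,o['p'],len(w),w.mean(0).round(4),cv2.minEnclosingCircle(w[:,:2].astype(np.float32)))
cv2.imwrite('pics/s5.png',cv2.resize(c['img'][90:220,210:380,::-1],None,fx=3,fy=3))"
```

```text
t 21.75 tool units [1.219 4.288 0.099] turn -0.005
top 0.76 178 [ 0.4643 -0.1272  0.0293] ((0.4643884003162384, -0.12822671234607697), 0.027371661737561226)
side 0.61 117 [ 0.462  -0.1282  0.0282] ((0.46651965379714966, -0.128501296043396), 0.03296633064746857)
```

View pics/s5.png

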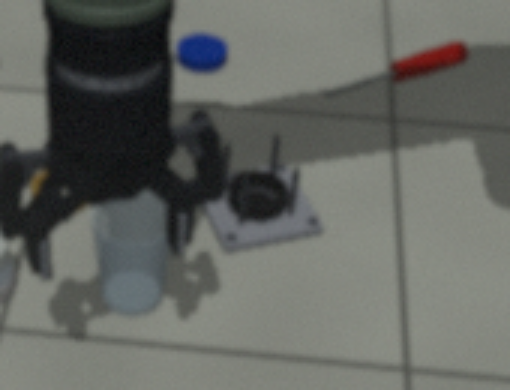

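The spacer is seated flat between the rods at (258,195). Going on to the lens.

Request:
send_rows --pt "0.4 1 0 0" --pt "0.4 1 0 0" --pt "0.3 1 0.3 0" --pt "0.1 0.8 0.6 0" --pt "0 0.4 0.8 0" --pt "0 0 0.8 0" --pt "0 0 0.8 0" --pt "0 0 0.8 0" --pt "0 0 0.5 0" --pt "0 0 0.3 0"

```text
t: 22.78
ee_pos: [0.6461, 0.1822, 0.0275]
tcp_rot: [-3.138, -0.001, 1.972]
ft_force: [0.3, 0.4, 0.0]
opening: 1.001
gripper_force: 0.0
```

Request:
send_rows --pt "0 0 0 0" --pt "0 0 0 0" --pt "0 0 0 0" --pt "0 0 0 0" --pt "0 0 0 0" --pt "0 0 0 0" --pt "0 0 0 0" --pt "0 0 0 0" --pt "0 0 0 0" --pt "0 0 0 0"

```text
t: 23.62
ee_pos: [0.6475, 0.184, 0.0293]
tcp_rot: [-3.142, -0.0, 1.974]
ft_force: [0.7, 0.0, -0.1]
opening: 1.0
gripper_force: 0.0
```

```bash
python3 -c "
from h import *
go(.6497,.187,.0045,1.979)"
```

```text
t 23.62 tool units [0.078 0.128 0.991] turn -0.005
```

Request:
send_rows --pt "0.08 0.13 0.3 0" --pt "0 0 0.3 0" --pt "0 0 0.25 0" --pt "0 0 0.15 0" --pt "0 0 0 0" --pt "0 0 0 0" --pt "0 0 0 0" --pt "0 0 0 0" --pt "0 0 0 0" --pt "0 0 0 0"

```text
t: 24.45
ee_pos: [0.65, 0.1871, 0.0047]
tcp_rot: [3.141, 0.0, 1.974]
ft_force: [-0.1, -0.5, -0.6]
opening: 0.998
gripper_force: 0.0
```

Request:
send_rows --pt "0 0 0 0" --pt "0 0 0 0" --pt "0 0 0 0" --pt "0 0 0 0" --pt "0 0 0 0" --pt "0 0 0 0" --pt "0 0 0 0" --pt "0 0 0 0" --pt "0 0 0 0" --pt "0 0 0 0" --fingers 0 --newtons 30

```text
t: 25.28
ee_pos: [0.65, 0.1871, 0.0047]
tcp_rot: [3.141, 0.0, 1.974]
ft_force: [-2.0, -0.1, 5.4]
opening: 0.627
gripper_force: 31.6
```

```bash
python3 -c "
from h import *
go(.4643,-.1308,.16,1.979);st()"
```

```text
t 25.28 tool units [ -8.783 -11.821  -6.211] turn -0.005
{'t': 25.2833, 'joint_positions': [0.1712, 0.7595, -0.0783, 0.7324, -0.0, 1.339], 'ee_pos': [0.65, 0.1871, 0.0047], 'tcp_rot': [3.141, 0.0002, 1.9738], 'ft_force': [-2.0259, -0.1359, 5.3566], 'opening': 0.6273, 'gripper_force': 31.6204}
```

Request:
send_rows --pt "0 0 -0.2 0" --pt "0 0 -0.4 0" --pt "0 0 -0.7 0" --pt "0 0 -0.9 0" --pt "0 0 -1 0" --pt "0 0 -1 0" --pt "0 0 -0.9 0" --pt "-0.3 -0.4 -0.7 0" --pt "-0.5 -0.7 -0.4 0" --pt "-0.74 -1 0 0"

```text
t: 26.12
ee_pos: [0.6187, 0.1322, 0.1628]
tcp_rot: [3.135, 0.001, 1.976]
ft_force: [0.3, -0.4, -0.2]
opening: 0.624
gripper_force: 31.8
```

Request:
send_rows --pt "-0.74 -1 0 0" --pt "-0.74 -1 0 0" --pt "-0.74 -1 0 0" --pt "-0.74 -1 0 0" --pt "-0.74 -1 0 0" --pt "-0.74 -1 0 0" --pt "-0.74 -1 0 0" --pt "-0.74 -1 0 0" --pt "-0.7 -0.9 0 0" --pt "-0.4 -0.5 0 0"

```text
t: 26.95
ee_pos: [0.4676, -0.1246, 0.1598]
tcp_rot: [-3.141, 0.001, 1.972]
ft_force: [0.5, 0.5, -1.3]
opening: 0.619
gripper_force: 31.8
```

Request:
send_rows --pt "-0.2 -0.3 0 0" --pt "0 0 0 0" --pt "0 0 0 0" --pt "0 0 0 0" --pt "0 0 0 0" --pt "0 0 0 0" --pt "0 0 0 0" --pt "0 0 0 0" --pt "0 0 0 0" --pt "0 0 0 0"

```text
t: 27.78
ee_pos: [0.4644, -0.1299, 0.1593]
tcp_rot: [-3.142, -0.0, 1.974]
ft_force: [-0.6, 0.6, -1.0]
opening: 0.618
gripper_force: 31.8
```

```bash
python3 -c "
from h import *
go(.4643,-.1308,.082,1.979);st()"
```

```text
t 27.78 tool units [-0.031 -0.016  3.09 ] turn -0.005
{'t': 27.7833, 'joint_positions': [-0.4261, 0.2677, -0.4744, 0.8287, 0.0, 0.7413], 'ee_pos': [0.4644, -0.1299, 0.1593], 'tcp_rot': [-3.1416, -0.0, 1.9742], 'ft_force': [-0.5635, 0.6258, -0.9543], 'opening': 0.6184, 'gripper_force': 31.7859}
```

Request:
send_rows --pt "-0.03 -0.02 0.4 0" --pt "0 0 0.7 0" --pt "0 0 0.7 0" --pt "0 0 0.7 0" --pt "0 0 0.4 0" --pt "0 0 0.2 0" --pt "0 0 0 0" --pt "0 0 0 0" --pt "0 0 0 0" --pt "0 0 0 0"

```text
t: 28.62
ee_pos: [0.4648, -0.1313, 0.0825]
tcp_rot: [3.141, 0.001, 1.974]
ft_force: [0.4, 0.0, -0.4]
opening: 0.624
gripper_force: 31.8
```

```bash
python3 -c "
from h import *
go(.4643,-.1308,.0347,1.979)
c=r.camera('side')
o=r.cut_out('lens',c)[0]
w=world(c,o['pixels']);t=w[(w[:,2]>.07)&(w[:,2]<.11)]
z=np.median(t[:,2]);t=t[abs(t[:,2]-z)<.004]
print(o['p'],z,len(t),cv2.minEnclosingCircle(t[:,:2].astype(np.float32)))"
```

```text
t 28.62 tool units [ 0.026 -0.01   1.913] turn -0.005
0.55 0.0910634665887709 194 ((0.4653257727622986, -0.13113278150558472), 0.02849413827061653)
```

Request:
send_rows --pt "0.02 -0.01 0.15 0" --pt "0 0 0.2 0" --pt "0 0 0.2 0" --pt "0 0 0.2 0" --pt "0 0 0.2 0" --pt "0 0 0.2 0" --pt "0 0 0.2 0" --pt "0 0 0.2 0" --pt "0 0 0.1 0" --pt "0 0 0 0"

```text
t: 29.55
ee_pos: [0.4632, -0.1304, 0.0398]
tcp_rot: [-3.141, -0.001, 1.974]
ft_force: [-0.8, 0.3, -0.5]
opening: 0.624
gripper_force: 31.8
```

```bash
python3 -c "
from h import *
go(.4643,-.1308,.0347,1.979);st()"
```

```text
t 29.55 tool units [-0.032  0.034  0.204] turn -0.005
{'t': 29.55, 'joint_positions': [-0.428, 0.4311, -0.6102, 0.5307, 0.0, 0.7398], 'ee_pos': [0.4632, -0.1304, 0.0398], 'tcp_rot': [-3.1408, -0.0009, 1.9738], 'ft_force': [-0.7799, 0.2933, -0.5449], 'opening': 0.6242, 'gripper_force': 31.7961}
```

Request:
send_rows --pt "0 0 0.1 0" --pt "0 0 0.07 0" --pt "0 0 0.05 0" --pt "0 0 0 0" --pt "0 0 0 0" --pt "0 0 0 0" --pt "0 0 0 0" --pt "0 0 0 0" --pt "0 0 0 0" --pt "0 0 0 0"

```text
t: 30.38
ee_pos: [0.4637, -0.1306, 0.0351]
tcp_rot: [3.142, 0.0, 1.974]
ft_force: [-0.9, 0.5, -0.2]
opening: 0.624
gripper_force: 31.8
```

```bash
python3 -c "
from h import *
go(.4643,-.1308,.0347,1.979);st()"
```

```text
t 30.38 tool units [-0.015  0.019  0.015] turn -0.005
{'t': 30.3833, 'joint_positions': [-0.428, 0.4389, -0.6141, 0.5177, 0.0, 0.7398], 'ee_pos': [0.4637, -0.1306, 0.0351], 'tcp_rot': [3.1415, 0.0001, 1.9738], 'ft_force': [-0.859, 0.5269, -0.2089], 'opening': 0.6241, 'gripper_force': 31.7966}
```

Request:
send_rows --pt "0 0 0 0" --pt "0 0 0 0" --pt "0 0 0 0" --pt "0 0 0 0" --pt "0 0 0 0" --pt "0 0 0 0" --pt "0 0 -0.3 0" --pt "0 0 -0.6 0" --pt "0 0 -1 0" --pt "0 0 -1 0" --fingers 1

```text
t: 31.22
ee_pos: [0.4629, -0.1303, 0.1083]
tcp_rot: [-3.14, -0.001, 1.974]
ft_force: [0.3, -0.0, -0.2]
opening: 0.999
gripper_force: 0.0
```

Request:
send_rows --pt "0 0 -1 0" --pt "0 0 -0.8 0" --pt "-0.2 0.5 0 0" --pt "-0.4 1 0 0" --pt "-0.4 1 0 0" --pt "-0.4 1 0 0" --pt "-0.4 1 0 0" --pt "-0.4 1 0 0" --pt "-0.4 0.9 0 0" --pt "-0.1 0.2 0 0"

```text
t: 32.05
ee_pos: [0.6453, -0.128, 0.1529]
tcp_rot: [3.139, 0.002, 1.975]
ft_force: [-1.5, -0.3, 1.3]
opening: 0.996
gripper_force: 0.0
```

```bash
python3 -c "
from h import *
go(.6474,-.1258,.03,1.979)
for n in ('top','side'):
  c=r.camera(n)
  for k,zt in (('lens',.045),('retainer',.015)):
   for o in r.cut_out(k,c)[:1]:
    w=world(c,o['pixels']);w=w[abs(w[:,2]-zt)<.005]
    if len(w)>5: print(n,k,o['p'],len(w),w.mean(0).round(4),cv2.minEnclosingCircle(w[:,:2].astype(np.float32)))
cv2.imwrite('pics/s6.png',cv2.resize(c['img'][90:220,210:380,::-1],None,fx=3,fy=3))"
```

```text
t 32.05 tool units [0.048 0.112 4.915] turn -0.004
top retainer 0.49 37 [ 0.6528 -0.1037  0.0139] ((0.651842474937439, -0.10655467212200165), 0.017141802236437798)
side lens 0.61 224 [ 0.4634 -0.13    0.0439] ((0.46580666303634644, -0.12831877171993256), 0.032831497490406036)
side retainer 0.72 116 [ 0.6467 -0.1262  0.0131] ((0.6454493403434753, -0.12685175240039825), 0.029479332268238068)
```

View pics/s6.png

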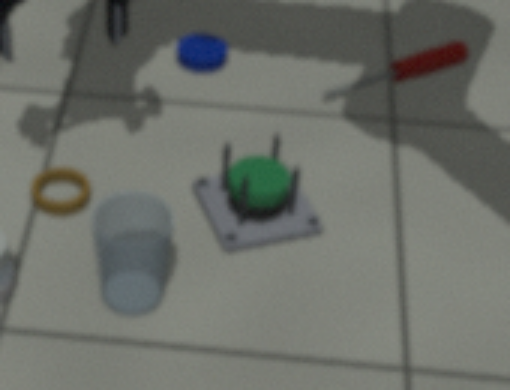

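The lens lies flat on the spacer at (260,182). Next is the brass ring at (60,190).

Request:
send_rows --pt "0 0.05 0.5 0" --pt "0 0 0.8 0" --pt "0 0 0.8 0" --pt "0 0 0.8 0" --pt "0 0 0.8 0" --pt "0 0 0.6 0" --pt "0 0 0.4 0" --pt "0 0 0.2 0" --pt "0 0 0 0" --pt "0 0 0 0"

```text
t: 33.18
ee_pos: [0.6432, -0.1276, 0.0304]
tcp_rot: [3.141, 0.0, 1.974]
ft_force: [1.1, 0.0, -0.1]
opening: 1.0
gripper_force: 0.0
```

```bash
python3 -c "
from h import *
go(.6472,-.1260,.0045,1.979);st()"
```

```text
t 33.18 tool units [-0.002  0.172  1.035] turn -0.005
{'t': 33.1833, 'joint_positions': [-0.3084, 0.697, -0.1276, 0.7459, -0.0, 0.8595], 'ee_pos': [0.6432, -0.1276, 0.0304], 'tcp_rot': [3.1413, 0.0003, 1.9737], 'ft_force': [1.0872, 0.0448, -0.1189], 'opening': 1.0005, 'gripper_force': 0.0}
```

Request:
send_rows --pt "0 0.17 0.3 0" --pt "0 0 0.3 0" --pt "0 0 0.25 0" --pt "0 0 0.15 0" --pt "0 0 0.03 0" --pt "0 0 0 0" --pt "0 0 0 0" --pt "0 0 0 0" --pt "0 0 0 0" --pt "0 0 0 0"

```text
t: 34.02
ee_pos: [0.6472, -0.126, 0.0046]
tcp_rot: [3.141, 0.0, 1.974]
ft_force: [0.3, -0.2, 0.1]
opening: 0.995
gripper_force: 0.0
```

Request:
send_rows --pt "0 0 0 0" --pt "0 0 0 0" --pt "0 0 0 0" --pt "0 0 0 0" --pt "0 0 0 0" --pt "0 0 0 0" --pt "0 0 0 0" --pt "0 0 0 0" --pt "0 0 0 0" --pt "0 0 0 0" --fingers 0 --newtons 30

```text
t: 34.85
ee_pos: [0.6472, -0.1259, 0.0046]
tcp_rot: [3.141, 0.0, 1.974]
ft_force: [-1.0, 1.3, 5.3]
opening: 0.628
gripper_force: 32.3
```

```bash
python3 -c "
from h import *
go(.4643,-.1308,.16,1.979);st()"
```

```text
t 34.85 tool units [ 2.69  -6.806 -6.215] turn -0.005
{'t': 34.85, 'joint_positions': [-0.304, 0.7336, -0.1332, 0.7035, -0.0001, 0.8638], 'ee_pos': [0.6472, -0.1259, 0.0046], 'tcp_rot': [3.1413, 0.0003, 1.9738], 'ft_force': [-1.027, 1.3072, 5.3232], 'opening': 0.6275, 'gripper_force': 32.3316}
```

Request:
send_rows --pt "0 0 -0.2 0" --pt "0 0 -0.4 0" --pt "0 0 -0.7 0" --pt "0 0 -0.9 0" --pt "0 0 -1 0" --pt "0 0 -1 0" --pt "0 0 -0.9 0" --pt "0.1 -0.3 -0.7 0" --pt "0.3 -0.7 -0.4 0" --pt "0.4 -1 0 0"

```text
t: 35.68
ee_pos: [0.5958, -0.1277, 0.1626]
tcp_rot: [3.136, 0.004, 1.975]
ft_force: [0.4, -0.8, -0.9]
opening: 0.629
gripper_force: 32.3
```

Request:
send_rows --pt "0.4 -1 0 0" --pt "0.4 -1 0 0" --pt "0.4 -1 0 0" --pt "0.4 -1 0 0" --pt "0.2 -0.6 0 0" --pt "0.09 -0.2 0 0" --pt "0 0 0 0" --pt "0 0 0 0" --pt "0 0 0 0" --pt "0 0 0 0"

```text
t: 36.52
ee_pos: [0.4654, -0.1308, 0.1593]
tcp_rot: [3.141, 0.001, 1.974]
ft_force: [-0.2, -0.5, -1.8]
opening: 0.625
gripper_force: 32.3
```

```bash
python3 -c "
from h import *
go(.4643,-.1308,.09,1.979);st()"
```

```text
t 36.52 tool units [ 0.019 -0.041  2.774] turn -0.005
{'t': 36.5167, 'joint_positions': [-0.4269, 0.2692, -0.4721, 0.8288, 0.0001, 0.7404], 'ee_pos': [0.4654, -0.1308, 0.1593], 'tcp_rot': [3.141, 0.0005, 1.9743], 'ft_force': [-0.1689, -0.4654, -1.765], 'opening': 0.6253, 'gripper_force': 32.3014}
```

Request:
send_rows --pt "0.02 -0.04 0.4 0" --pt "0 0 0.7 0" --pt "0 0 0.7 0" --pt "0 0 0.5 0" --pt "0 0 0.3 0" --pt "0 0 0.17 0" --pt "0 0 0 0" --pt "0 0 0 0" --pt "0 0 0 0" --pt "0 0 0 0"

```text
t: 37.35
ee_pos: [0.4638, -0.1309, 0.0907]
tcp_rot: [3.141, 0.001, 1.974]
ft_force: [-0.0, 0.0, -1.2]
opening: 0.622
gripper_force: 32.3
```

```bash
python3 -c "
from h import *
go(.4643,-.1308,.0497,1.979)
c=r.camera('side')
o=r.cut_out('retainer',c)[0]
w=world(c,o['pixels']);t=w[(w[:,2]>.08)&(w[:,2]<.12)]
z=np.median(t[:,2]);t=t[abs(t[:,2]-z)<.005]
print(o['p'],z,len(t),cv2.minEnclosingCircle(t[:,:2].astype(np.float32)))"
```

```text
t 37.35 tool units [-0.006  0.021  1.641] turn -0.005
0.64 0.09637266400994218 148 ((0.46496468782424927, -0.131918802857399), 0.028587736189365387)
```

Request:
send_rows --pt "0 0.02 0.15 0" --pt "0 0 0.2 0" --pt "0 0 0.2 0" --pt "0 0 0.2 0" --pt "0 0 0.2 0" --pt "0 0 0.2 0" --pt "0 0 0.2 0" --pt "0 0 0.1 0" --pt "0 0 0 0" --pt "0 0 0 0"

```text
t: 38.28
ee_pos: [0.4635, -0.1304, 0.0536]
tcp_rot: [-3.141, -0.0, 1.974]
ft_force: [-0.0, -0.8, -0.4]
opening: 0.623
gripper_force: 32.3
```

```bash
python3 -c "
from h import *
go(.4643,-.1308,.0497,1.979);st()"
```

```text
t 38.28 tool units [-0.029  0.023  0.157] turn -0.005
{'t': 38.2833, 'joint_positions': [-0.4276, 0.4088, -0.5983, 0.5641, 0.0, 0.7401], 'ee_pos': [0.4635, -0.1304, 0.0536], 'tcp_rot': [-3.1413, -0.0003, 1.9738], 'ft_force': [-0.005, -0.8367, -0.4112], 'opening': 0.6232, 'gripper_force': 32.2992}
```

Request:
send_rows --pt "0 0 0.08 0" --pt "0 0 0.05 0" --pt "0 0 0.03 0" --pt "0 0 0 0" --pt "0 0 0 0" --pt "0 0 0 0" --pt "0 0 0 0" --pt "0 0 0 0" --pt "0 0 0 0" --pt "0 0 0 0"

```text
t: 39.12
ee_pos: [0.4636, -0.1304, 0.0498]
tcp_rot: [3.142, 0.0, 1.974]
ft_force: [-0.5, -0.2, -1.5]
opening: 0.626
gripper_force: 32.3
```

Request:
send_rows --pt "0 0 0 0" --pt "0 0 0 0" --pt "0 0 0 0" --pt "0 0 0 0" --pt "0 0 0 0" --pt "0 0 0 0" --pt "0 0 -0.3 0" --pt "0 0 -0.6 0" --pt "0 0 -1 0" --pt "0 0 -1 0" --fingers 1

```text
t: 39.95
ee_pos: [0.4628, -0.1301, 0.123]
tcp_rot: [-3.14, -0.001, 1.974]
ft_force: [1.3, 0.6, 0.1]
opening: 1.0
gripper_force: 0.0
```

Request:
send_rows --pt "0 0 -1 0" --pt "0 0 -0.8 0" --pt "-0.5 -0.5 0 0" --pt "-1 -1 0 0" --pt "-1 -1 0 0" --pt "-1 -1 0 0" --pt "-0.5 -0.5 0 0" --pt "0 0 0 0" --pt "0 0 0 0" --pt "0 0 0 0"

```text
t: 40.78
ee_pos: [0.4108, -0.2609, 0.1675]
tcp_rot: [3.141, -0.001, 1.974]
ft_force: [-0.5, -0.1, 0.3]
opening: 1.0
gripper_force: 0.0
```

```bash
python3 -c "
from h import *
st()
for n in ('top','side'):
  c=r.camera(n)
  for k,zt in (('retainer',.06),('lens',.045),('spacer',.03),('old_filter',.023),('spare',.015),('beaker',.09)):
   for o in r.cut_out(k,c)[:1]:
    w=world(c,o['pixels']);w=w[abs(w[:,2]-zt)<.006]
    if len(w)>5: print(n,k,round(o['p'],2),len(w),w.mean(0).round(4),cv2.minEnclosingCircle(w[:,:2].astype(np.float32)))
cv2.imwrite('pics/s7.png',cv2.resize(c['img'][90:290,180:380,::-1],None,fx=3,fy=3))"
```

```text
{'t': 40.7833, 'joint_positions': [-0.718, 0.2669, -0.4515, 0.8528, 0.0005, 0.4496], 'ee_pos': [0.4108, -0.2609, 0.1675], 'tcp_rot': [3.1413, -0.0006, 1.974], 'ft_force': [-0.4823, -0.1113, 0.2513], 'opening': 0.9999, 'gripper_force': 0.0}
top retainer 0.46 182 [ 0.4662 -0.1294  0.0591] ((0.4654134213924408, -0.12951532006263733), 0.027647707611322403)
top lens 0.81 217 [ 0.4654 -0.1312  0.0445] ((0.4652737081050873, -0.13173718750476837), 0.020531073212623596)
top old_filter 0.85 395 [0.4675 0.1878 0.0225] ((0.46817684173583984, 0.18828554451465607), 0.02808244712650776)
top spare 0.76 376 [ 0.5357 -0.3715  0.0144] ((0.5358210802078247, -0.37154242396354675), 0.02877817675471306)
top beaker 0.58 102 [ 0.5649 -0.0036  0.089 ] ((0.5649464726448059, -0.0069197905249893665), 0.033463455736637115)
side retainer 0.46 141 [ 0.4642 -0.1287  0.0579] ((0.46226903796195984, -0.1308332085609436), 0.03542809933423996)
side lens 0.55 85 [ 0.4635 -0.1313  0.0435] ((0.4647616446018219, -0.1279783695936203), 0.026269303634762764)
side spacer 0.67 24 [ 0.4632 -0.1069  0.0267] ((0.4656682312488556, -0.11256197094917297), 0.02122923545539379)
side old_filter 0.91 438 [0.466  0.1882 0.0219] ((0.46713557839393616, 0.1859854757785797), 0.028733843937516212)
side spare 0.57 136 [ 0.5356 -0.3705  0.0133] ((0.5365244150161743, -0.3724583685398102), 0.029338473454117775)
side beaker 0.57 129 [ 0.5635 -0.0072  0.0873] ((0.5632352232933044, -0.008834140375256538), 0.034794267266988754)
```

View pics/s7.png

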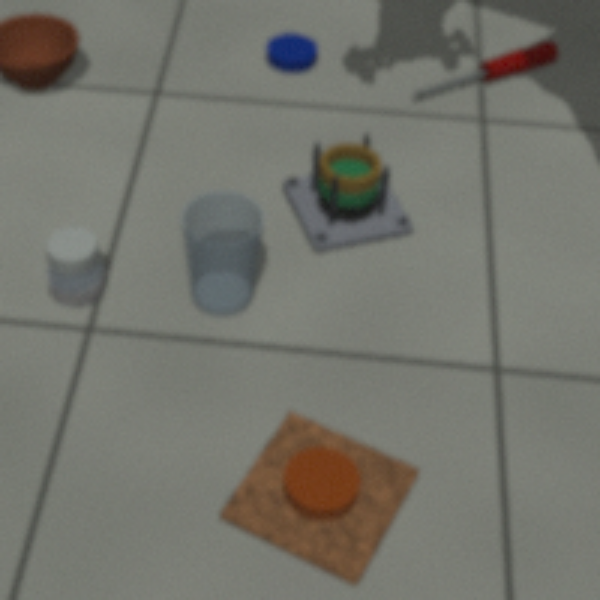

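The crop shows black, green and brass stacked level in the cage at (350,180), with the amber filter on the pad at (321,482). The spare and the beaker have not moved.

```bash
python3 -c "
from h import *
print(r.hand_in())"
```

```text
the job is handed in; nothing more can be done
None
```

I handed the job in at about 41 s of the 102 s: the amber filter lies flat near the middle of the cork pad, the spacer, lens and brass ring are stacked level in the cage, everything is released, and the spare disc and beaker are where they started; the hand-in gave no verdict.

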